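# Hang the rinse basket on the drip stand

### The job

Hang the empty rectangular rinse basket up to drain. First swing its folded bail upright while the basket still stands on the table, then carry it by the bail and hang the bail over both prongs of the hook stand. Leave the round pail standing where it is.

Things in the scene. Friction and masses are not known exactly. Their poses are not given: they have to be found in the camera images.
- basket_center (a point): Centre, 30 mm above its underside, of the loose rectangular aluminium basket with slotted walls (90 mm along x, 116 mm along y, 60 mm high, about 0.5 kg); z is up. The bail's pivot axis runs along y, 25 mm above this point.
- bail (a joint): Angle of the basket's swing bail, rad: 0 upright, positive leaning to the basket's -x side (the robot's side), stops at -1.05 and 1.05. It starts folded at 0.9 to 1.05, its crossbar standing out in front of the basket wall. The pivots are slightly stiff (under 0.6 N at the crossbar): the bail stays where it is left.
- bail_grip (a point): Centre of the bail's crossbar, 85 mm from the pivot axis (140 mm above the table when upright). The bar runs along y: in the middle a light wooden sleeve 15 mm thick, 36 mm long, to push or grip; on either side steel wire 7 mm thick, straight to 56 mm from the centre. z points away from the pivots.
- seat (a point): Where the crossbar's centre rests when hung on the fixed stand, 204.5 mm above the table; x points along the prongs away from their tips, y across, z up. Two parallel prongs, 8 mm thick, lie 35 mm to either side along y. Their tips, towards -x (the robot's side), turn up 32 mm in front of the seat to 22 mm above it; the trough between tip and rear step is level for 28 mm.
- pail_center (a point): Centre of the loose round aluminium pail (84 mm across, 75 mm high, with a thin wire bail of its own folded to the robot's side). A bystander: leave it standing.
- stand: The fixed steel drip stand; origin on the table under the seat, axes as the seat's. The prongs enter a bail from the front (-x): in front of and above them it is free. Behind the trough they step up to 15 mm above the seat and join a cross rod on a post 100 mm behind the seat. Base plate 170x120x12 mm.
There are look-alikes about, which are no part of the job. Leave any blue look-alike of the part that bears pail_center alone.

How it is judged:
By the outcome, as a careful person would: the job done as asked, in the order asked, and still so for the second after the job is handed in, with the robot touching nothing.
It also fails if it takes over 61 s, if anything falls off the work surface, if the arm or the gripper's body presses on something with over 40 N, if the wrist force passes 120 N, or if a joint passes its speed limit or range.

### The arm

A 7-joint arm with a two-finger parallel gripper is mounted at the origin on a cart in front of the work surface, level with it; the furniture and walls round the work are solid. World frame = base frame: x ahead of the robot, y to its left, z up, the work surface at z = 0. Lengths are in m, angles in rad, forces in N, time in s.
With the tool pointing down it reaches from about 0.35 to 0.9 m from the base axis. Payload 8.1 kg.
Tool frame: the origin (TCP) lies at the very end of the fingers, on their centre line; the grasp point (between the pads) lies 19 mm behind it; z points along the fingers, y is the line along which they close (so a half turn about z gives the same grasp; the last joint's range is limited). The gripper opens to 92 mm and grips with 3 to 60 N. Pads are 19 mm wide; open, the fingers measure 130 mm over their backs; the gripper's body (75 mm by 190 mm) begins 47 mm behind the grasp point.
Start: joints at [1.015, 0.434, 0.025, 1.573, -0.012, 1.134, -0.075], TCP at [0.273, -0.562, 0.227] pointing down, gripper open.
Joint ranges: [-2.62, 2.62], [-0.44, 2.09], [-1.27, 1.32], [0.08, 2.57], [-1.32, 4.46], [0.12, 2], [-2.74, 2.74]. Speed limits (rad/s): [2.22, 2.22, 3.01, 3.01, 3.14, 3.14, 3.14].

### API

Orientations are given as a rotation vector (axis times angle).
In Python, from cell import arm gives the robot as it stands.
- The arm moves only by the tool jog_arm, never from a script. Its argument "rows" is a list of rows, each a list of 3 entries, a list of its own where there are three numbers: the shift along the world's x, y, z in cm, then the turn, a rotation vector about the world's x, y, z in degrees, then the opening, from 0 (shut) to 1 (fully open). A call has 1 to 8 rows; each row is the pose to reach, as a shift and turn from the pose commanded when the call began; what a row does not reach only later rows make up. A row lasts 1/8 s, in which the tool goes at most 62.5 mm and 10.7 degrees, less where a joint would pass 70% of its speed; a pose out of reach is approached as far as the arm can. A call with a gripper value outside its range is refused whole. The fingers move at their own pace and stop on an object; "newtons" is the grip in N (left out, the last holds). Time passes only in rows, so rows that repeat a pose let the fingers close. It gives the time, the measured TCP pose, the force, the opening and the grip force at its end, in the units of the state.
- arm.observe(): the state, without advancing time (a new reading comes with each control period).
- arm.get_image(name): name is "scene" or "top" or "wrist"; returns a dict with "img" (420x560x3 uint8, red, green, blue), "depth" (420x560 float32, m along the optical axis (not along the pixel's ray), 0 where there is no reading), "fx", "fy", "cx", "cy" (pixels), "dist_coeffs" ([k1, k2, p1, p2, k3] as OpenCV has them; the pictures are not rectified), "rvec" (rotation vector, rad) and "tvec" (3), from world to camera coordinates, as OpenCV has them; the wrist camera has in their place "mount" (4x4, takes a point from camera to tool coordinates, whose origin is the TCP and whose axes are the flange's). Camera axes: x right, y down, z forward; pixel columns grow to the right and rows downward; lengths in m; the calibration is good to about 2 mm. A picture is of the moment at which its call begins: read the wrist's pose just before it.
- arm.sign_off(): hands the job in; it is judged then, once.
The state is a dict: "clock": time; "joints": joint angles; "dq": joint speeds; "joint_efforts": joint torques, N m; "position": TCP position; "ee_rot": TCP orientation; "force": force on the tool from outside, world axes, zero at the start; "ft_torque": the same for the moment, N m; "width": opening from 0.0 (shut) to 1.0 (fully open); "gripper_force": force on a finger pad.
Only numpy, scipy, OpenCV 4.12 (cv2) and the standard library are available. Lean on these libraries where they do the work, as an engineer would, in place of code of your own. Each camera call takes 0.05 s, during which the arm holds its last target. There are 200 camera calls.

## Working session

There is one attempt and no reset: what is moved stays moved. The work goes in short steps, Python scripts to look and compute and a tool call to move; the robot and the scene stay as the last step left them, time stands still between calls to the robot, and variables do not carry over. Pictures are saved under pics/ and viewed, at most 10 in all, crops included, and the job is handed in when it is done.

Besides the shell and the picture viewer there is one more tool, called after ">>>" as name(argument=value, ...) on one line, values as JSON. jog_arm: Moves the arm, as the interface text tells. Its arguments: {"type":"object","properties":{"rows":{"type":"array","items":{"type":"array"}},"newtons":{"type":"number"}},"required":["rows"]}

```bash
mkdir -p pics; cat > h.py <<'E'
import numpy as np, cv2
from cell import arm
def grab(n):
    s=arm.observe(); d=arm.get_image(n)
    K=np.array([[d['fx'],0,d['cx']],[0,d['fy'],d['cy']],[0,0,1.]]); D=np.array(d['dist_coeffs'],float)
    if 'mount' in d:
        M=np.array(d['mount']); R=cv2.Rodrigues(np.array(s['ee_rot'],float))[0]
        Rc=R@M[:3,:3]; o=R@M[:3,3]+np.array(s['position'])
    else:
        R=cv2.Rodrigues(np.array(d['rvec'],float))[0]; Rc=R.T; o=-R.T@np.array(d['tvec']).ravel()
    h,w=d['depth'].shape
    u,v=np.meshgrid(np.arange(w),np.arange(h))
    n=cv2.undistortPoints(np.stack([u,v],-1).reshape(-1,1,2).astype(np.float64),K,D).reshape(h,w,2)
    ray=np.dstack([n,np.ones((h,w))])@Rc.T
    P=o+ray*d['depth'][...,None]; P[d['depth']==0]=np.nan
    return d['img'],P,ray,o
def plane(ray,o,u,v,z): r=ray[int(v),int(u)]; return o+r*(z-o[2])/r[2]
E
python3 - <<'E'
from h import *
s=arm.observe(); print({k:np.round(s[k],3) for k in s})
for n in('scene','top'):
    i,P,r,o=grab(n); cv2.imwrite(f'pics/{n}0.png',i[...,::-1]); np.savez(f'{n}0.npz',i=i,P=P,r=r,o=o); print(n,o)
E
```

```text
{'clock': np.float64(0.0), 'joints': array([ 1.015,  0.435,  0.025,  1.574, -0.012,  1.134, -0.075]), 'dq': array([-0.001, -0.   ,  0.   ,  0.001, -0.001, -0.002,  0.001]), 'joint_efforts': array([ 1.0000e-03, -6.6784e+01,  9.8500e-01, -3.1445e+01, -6.1000e-02,
        4.3000e-02,  0.0000e+00]), 'position': array([ 0.273, -0.562,  0.226]), 'ee_rot': array([-3.06e+00, -7.05e-01,  1.00e-03]), 'force': array([0.004, 0.227, 0.295]), 'ft_torque': array([-0.022, -0.03 , -0.008]), 'gripper_force': np.float64(0.0), 'width': np.float64(1.0)}
scene [0.1579319  0.68834779 0.93031547]
top [0.49336464 0.0384535  1.25876234]
```

View pics/scene0.png

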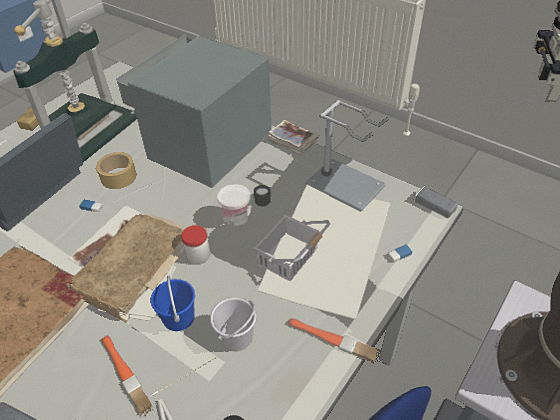

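View pics/top0.png

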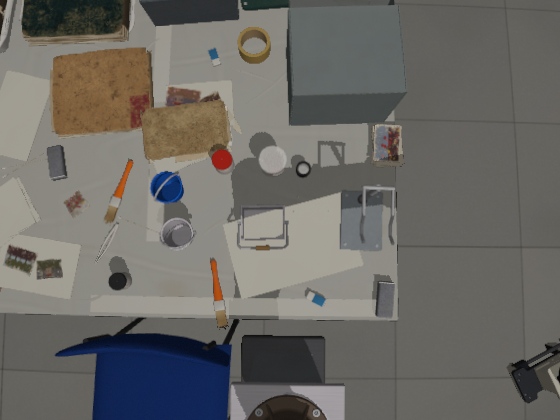

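Top view: basket at (263,225) with the wooden sleeve at (262,248), stand prongs at (363..393, 188..235). What could be confused with them: grey round pail (177,233), blue bucket (167,187) and white tub (272,160). The only rectangular slotted item with a sleeve is the one at (263,225), so I choose that.

```bash
python3 - <<'E'
from h import *
T=np.load('top0.npz'); S=np.load('scene0.npz')
def rep(n,D,m,pr=1):
    P=D['P'][m]; P=P[~np.isnan(P[:,0])]
    print(n,len(P),np.round(np.median(P,0),4),np.round(np.percentile(P,3,0),4),np.round(np.percentile(P,97,0),4))
for n,D,box in(('top',T,(235,205,292,255)),('scene',S,(250,210,335,280))):
    hsv=cv2.cvtColor(D['i'],cv2.COLOR_RGB2HSV); m=np.zeros(hsv.shape[:2],bool); x0,y0,x1,y1=box; m[y0:y1,x0:x1]=1
    P=D['P']
    w=m&(hsv[...,0]<20)&(hsv[...,1]>100)&(P[...,2]>.05); rep(n+' sleeve',D,w)
    r=m&(P[...,2]>.045)&(P[...,2]<.068); rep(n+' rim',D,r)
    pts=P[r][:,:2].astype(np.float32)*1000
    rc=cv2.minAreaRect(pts); print(rc)
    b=m&(P[...,2]>.075); rep(n+' bail',D,b)
for n,D in(('top',T),('scene',S)):
    P=D['P']; g=(P[...,2]>.17)&(P[...,2]<.3)&(P[...,1]<-.1)&(P[...,1]>-.4)&(P[...,0]>.3)&(P[...,0]<.75); rep(n+' prong',D,g)
    Q=P[g]; 
    for x in np.arange(.36,.70,.01):
        k=Q[abs(Q[:,0]-x)<.005]
        if len(k)>1: print(round(x,2),[(round(a*1000),round(c*1000)) for a,c in sorted(map(tuple,k[:,1:]))][:: max(1,len(k)//6)])
i=T['i']; c=np.hstack([cv2.resize(i[180:265,220:300],None,fx=5,fy=5),cv2.resize(i[175:260,335:410],None,fx=5,fy=5)]); cv2.imwrite('pics/c1.png',c[...,::-1])
E
```

```text
top sleeve 53 [0.5284 0.0721 0.1086] [0.5232 0.0565 0.1047] [0.5314 0.0878 0.1139]
top rim 350 [0.5962 0.0781 0.0613] [0.5487 0.0076 0.0512] [0.6425 0.1374 0.066 ]
((595.7311401367188, 73.3546142578125), (93.59330749511719, 139.69232177734375), 0.9454793930053711)
top bail 263 [0.5287 0.0721 0.1042] [0.5209 0.0042 0.077 ] [0.5691 0.1391 0.1116]
  return _methods._mean(a, axis=axis, dtype=dtype,
  ret = um.true_divide(
Traceback (most recent call last):
IndexError: index -1 is out of bounds for axis 0 with size 0
```

```bash
python3 - <<'E'
from h import *
T=np.load('top0.npz'); S=np.load('scene0.npz')
D=S;P=D['P'];hsv=cv2.cvtColor(D['i'],cv2.COLOR_RGB2HSV);w=np.zeros(P.shape[:2],bool);w[210:255,300:335]=1
w&=(hsv[...,0]<22)&(hsv[...,1]>80)&(P[...,2]>.05);print('sleeve S',w.sum(),np.median(P[w],0) if w.any() else D['i'][232,318])
for n,D in(('top',T),('scene',S)):
    P=D['P']; g=(P[...,2]>.17)&(P[...,2]<.3)&(P[...,1]<-.1)&(P[...,1]>-.45)&(P[...,0]>.3)&(P[...,0]<.8); Q=P[g]
    print(n,len(Q),Q.min(0),Q.max(0))
    for x in np.arange(.40,.80,.01):
        k=Q[abs(Q[:,0]-x)<.005]
        if len(k)>1: print(round(x,2),[(round(a*1000),round(c*1000)) for a,c in sorted(map(tuple,k[:,1:]))][:: max(1,len(k)//6)])
i=T['i']; c=np.hstack([cv2.resize(i[180:265,220:300],None,fx=5,fy=5),cv2.resize(i[175:260,335:410],None,fx=5,fy=5)]); cv2.imwrite('pics/c1.png',c[...,::-1])
E
```

```text
sleeve S 51 [0.52645379 0.07166484 0.10890303]
top 484 [ 0.53579956 -0.24683383  0.17034718] [ 0.67788273 -0.16389314  0.22777362]
0.54 [(-240, 223), (-238, 222), (-236, 228), (-235, 224), (-168, 224), (-166, 225), (-164, 221)]
0.55 [(-243, 205), (-239, 220), (-236, 210), (-235, 215), (-170, 219), (-167, 219), (-166, 213)]
0.56 [(-242, 200), (-239, 200), (-236, 201), (-234, 200), (-171, 201), (-168, 201), (-166, 200)]
0.57 [(-243, 196), (-239, 202), (-238, 197), (-235, 196), (-171, 201), (-169, 198), (-167, 196)]
0.58 [(-243, 196), (-242, 201), (-239, 201), (-237, 201), (-174, 200), (-171, 199), (-169, 199)]
0.59 [(-243, 204), (-240, 206), (-238, 207), (-237, 211), (-173, 204), (-170, 205), (-168, 205)]
0.6 [(-243, 215), (-241, 215), (-238, 214), (-236, 214), (-171, 212), (-170, 207), (-168, 216)]
0.61 [(-243, 218), (-240, 217), (-240, 219), (-237, 219), (-173, 217), (-170, 217), (-168, 220)]
0.62 [(-243, 217), (-240, 218), (-239, 214), (-238, 218), (-172, 221), (-170, 221), (-168, 220)]
0.63 [(-243, 216), (-242, 221), (-240, 219), (-238, 218), (-173, 216), (-173, 218), (-170, 220)]

[... 1272 characters left out ...]
6, 218), (-171, 219), (-168, 213), (-165, 214)]
0.62 [(-242, 218), (-239, 221), (-237, 216), (-171, 217), (-168, 222), (-165, 217), (-162, 220)]
0.63 [(-242, 219), (-239, 218), (-237, 218), (-170, 219), (-168, 215), (-167, 220)]
0.64 [(-243, 218), (-241, 218), (-238, 223), (-236, 216), (-170, 218), (-168, 220), (-165, 216)]
0.65 [(-243, 210), (-240, 217), (-239, 215), (-173, 217), (-171, 218), (-169, 213), (-168, 221)]
0.66 [(-246, 217), (-240, 221), (-238, 215), (-205, 199), (-171, 219), (-168, 220), (-166, 217)]
0.67 [(-244, 220), (-222, 215), (-206, 204), (-202, 205), (-199, 213), (-186, 216)]
0.68 [(-235, 220), (-210, 219), (-201, 176), (-199, 221), (-193, 221), (-180, 219), (-169, 219)]
```

View pics/c1.png

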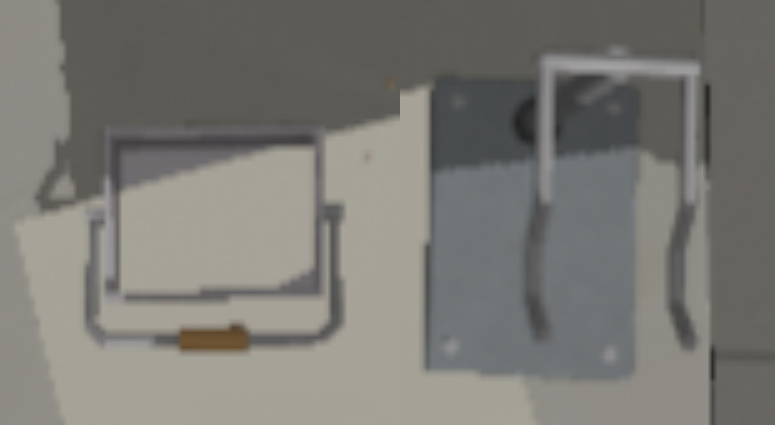

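Crop: the basket is square to the world axes, with its sleeve at the near side, crop (213,338). Prongs sit over the base plate, running about −2° in yaw. Estimates: sleeve (.526,.072,.101), pivot (.596,.0725,.055), seat (.571,-.204,.2045).

>>> jog_arm(rows=[[[0,1,5],[0,0,8],1],[[1,5,9],[0,0,16],1],[[3,10.5,11],[0,0,24],0.6],[[5,16,12],[0,0,32],0.4],[[7,21.5,12],[0,0,40],0.4],[[9.5,27,12],[0,0,48],0.4],[[12,32.5,12],[0,0,56],0.4],[[14.5,38,12],[0,0,64],0.4]])

```text
clock: 1.1
position: [0.4186, -0.1802, 0.3467]
ee_rot: [2.218, 2.225, -0.0]
force: [0.5, 0.2, 0.1]
width: 0.414
gripper_force: 0.0
```

>>> jog_arm(rows=[[[2,5,0],[0,0,0],0.4],[[4.5,10,0],[0,0,0],0.4],[[7,15.5,-2],[0,0,0],0.4],[[9,20.5,-5],[0,0,0],0.4],[[10.5,24.5,-10],[0,0,0],0.4],[[10.8,25.4,-14],[0,0,0],0.4],[[10.8,25.4,-15],[0,0,0],0.4],[[10.8,25.4,-15],[0,0,0],0.4]])

```text
clock: 2.1
position: [0.5263, 0.071, 0.197]
ee_rot: [-2.224, -2.219, 0.001]
force: [0.7, -0.5, 0.4]
width: 0.403
gripper_force: 0.0
```

```bash
python3 - <<'E'
from h import *
s=arm.observe(); print({k:np.round(s[k],3) for k in('clock','position','ee_rot','force','width')}); R=cv2.Rodrigues(s['ee_rot'])[0]; print(R.round(3))
i,P,r,o=grab('wrist'); cv2.imwrite('pics/w1.png',i[...,::-1])
hsv=cv2.cvtColor(i,cv2.COLOR_RGB2HSV); w=(hsv[...,0]<22)&(hsv[...,1]>90)&(P[...,2]>.09)&(P[...,2]<.13)
print(w.sum(),np.nanmedian(P[w],0),np.nanpercentile(P[w],3,0),np.nanpercentile(P[w],97,0))
E
```

```text
{'clock': np.float64(2.1), 'position': array([0.526, 0.071, 0.197]), 'ee_rot': array([-2.224e+00, -2.219e+00,  1.000e-03]), 'force': array([ 0.662, -0.542,  0.369]), 'width': np.float64(0.403)}
[[ 0.002  1.    -0.001]
 [ 1.    -0.002 -0.001]
 [-0.001 -0.001 -1.   ]]
828 [0.52737294 0.0741082  0.10997148] [0.52077359 0.0568688  0.10662561] [0.53331412 0.09001456 0.11184919]
```

View pics/w1.png

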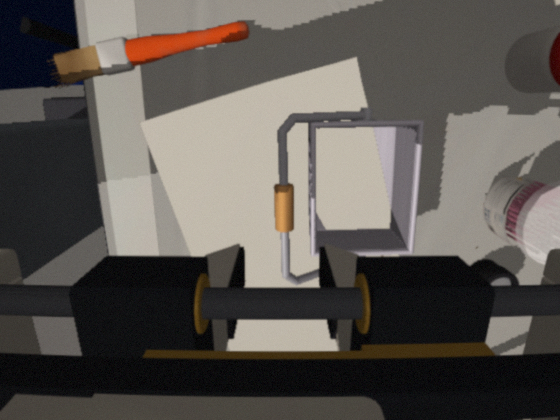

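Wrist view: the sleeve at (284,208) is lined up with the gap between the fingers (column ~282). Descending to straddle it.

>>> jog_arm(rows=[[[0.1,0.2,-4],[0,0,0],0.4],[[0.1,0.2,-8],[0,0,0],0.4],[[0.1,0.2,-10],[0,0,0],0.4],[[0.1,0.2,-11.2],[0,0,0],0.4],[[0.1,0.2,-11.2],[0,0,0],0.28],[[0.1,0.2,-11.2],[0,0,0],0.26]])

```text
clock: 2.9
position: [0.5284, 0.074, 0.0861]
ee_rot: [2.222, 2.219, 0.003]
force: [0.4, 0.3, -0.8]
width: 0.274
gripper_force: 0.0
```

>>> jog_arm(rows=[[[0.8,0,1.0],[0,0,0],0.26],[[1.5,0,1.6],[0,0,0],0.26],[[2.2,0,2.1],[0,0,0],0.26],[[3.0,0,2.6],[0,0,0],0.26],[[3.7,0,2.9],[0,0,0],0.26],[[4.5,0,3.2],[0,0,0],0.26],[[5.3,0,3.4],[0,0,0],0.26],[[6.0,0,3.5],[0,0,0],0.26]])

```text
clock: 3.9
position: [0.588, 0.0739, 0.1197]
ee_rot: [2.223, 2.22, 0.0]
force: [-0.6, -0.6, -0.3]
width: 0.257
gripper_force: 0.2
```

>>> jog_arm(rows=[[[0.5,0,0.1],[0,0,0],0.26],[[0.9,0,0.1],[0,0,0],0.26],[[1.2,0,0.1],[0,0,0],0.26],[[1.2,0,0.1],[0,0,0],0.26]])

```text
clock: 4.4
position: [0.5995, 0.074, 0.1207]
ee_rot: [2.223, 2.22, 0.0]
force: [-1.1, -0.4, -0.8]
width: 0.258
gripper_force: 0.0
```

```bash
cat > look.py <<'E'
from h import *
import sys
s=arm.observe(); print({k:np.round(s[k],3) for k in('clock','position','force','width')})
i,P,r,o=grab('scene'); cv2.imwrite('pics/%s.png'%sys.argv[1],cv2.resize(i[60:300,220:420],None,fx=2.5,fy=2.5)[...,::-1])
E
python3 look.py s1; python3 - <<'E'
from h import *
i,P,r,o=grab('top'); m=np.zeros(P.shape[:2],bool); m[195:255,235:292]=1
q=P[m&(P[...,2]>.045)&(P[...,2]<.068)][:,:2]*1e3; print(cv2.minAreaRect(q.astype(np.float32)))
E
```

```text
{'clock': np.float64(4.4), 'position': array([0.6  , 0.074, 0.121]), 'force': array([-1.075, -0.373, -0.792]), 'width': np.float64(0.258)}
((556.309814453125, 128.4810791015625), (11.211045265197754, 5.548129558563232), 5.622451305389404)
```

View pics/s1.png

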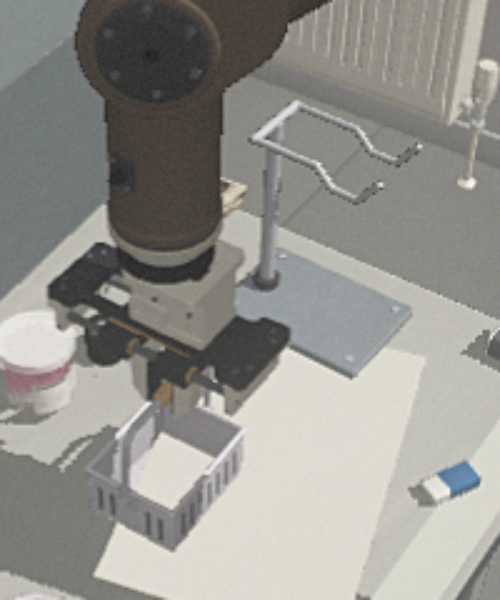

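The bail stands upright, with its sleeve between the fingers at crop (162,395), and the basket is still in place on the table. Grip, then lift straight up.

>>> jog_arm(rows=[[[-0.2,0,0],[0,0,0],0.1],[[-0.2,0,0],[0,0,0],0.05],[[-0.2,0,0],[0,0,0],0.05],[[-0.2,0,0],[0,0,0],0.05],[[-0.2,0,0],[0,0,0],0.05]], newtons=25)

```text
clock: 5.12
position: [0.5974, 0.074, 0.1208]
ee_rot: [-2.223, -2.22, 0.0]
force: [-1.6, 0.1, 0.6]
width: 0.155
gripper_force: 25.0
```

>>> jog_arm(rows=[[[0,0,1],[0,0,0],0.05],[[0,0,3],[0,0,0],0.05],[[0,0,6],[0,0,0],0.05],[[0,0,9],[0,0,0],0.05],[[0,0,11.5],[0,0,0],0.05],[[0,0,13],[0,0,0],0.05],[[0,0,13],[0,0,0],0.05],[[0,0,13],[0,0,0],0.05]])

```text
clock: 6.12
position: [0.5968, 0.0737, 0.2496]
ee_rot: [-2.222, -2.22, 0.002]
force: [-0.7, -0.5, -4.1]
width: 0.157
gripper_force: 24.9
```

>>> jog_arm(rows=[[[-2,0,0],[0,0,0],0.05],[[-5,0,0],[0,0,0],0.05],[[-8.5,0,0],[0,0,0],0.05],[[-12,-1,0],[0,0,0],0.05],[[-14,-4,0],[0,0,0],0.05],[[-14.5,-8,0],[0,0,-1],0.05],[[-14.5,-12,0],[0,0,-2],0.05],[[-14.5,-16,0],[0,0,-2],0.05]])

```text
clock: 7.12
position: [0.4516, -0.0873, 0.25]
ee_rot: [-2.26, -2.181, 0.001]
force: [1.2, 0.3, -5.7]
width: 0.15
gripper_force: 24.9
```

>>> jog_arm(rows=[[[0,-4,0],[0,0,0],0.05],[[0,-7.5,0],[0,0,0],0.05],[[0,-10,0],[0,0,0],0.05],[[0,-11.4,0],[0,0,0],0.05],[[0,-11.8,0],[0,0,0],0.05],[[0,-11.8,0],[0,0,0],0.05],[[0,-11.8,0],[0,0,0],0.05],[[0,-11.8,0],[0,0,0],0.05]])

```text
clock: 8.12
position: [0.4526, -0.2033, 0.2509]
ee_rot: [2.26, 2.182, 0.0]
force: [0.4, 0.7, -5.9]
width: 0.157
gripper_force: 24.9
```

```bash
python3 look.py s2; python3 - <<'E'
from h import *
for n in('scene','top'):
    i,P,r,o=grab(n)
    Q=P[(P[...,0]<.53)&(P[...,0]>.39)&(P[...,1]<-.1)&(P[...,1]>-.3)&(P[...,2]>.1)&(P[...,2]<.2)]
    rim=Q[(Q[:,2]>.17)]; print(n,len(rim),np.percentile(rim,[2,50,98],axis=0).round(3).tolist(), cv2.minAreaRect((rim[:,:2]*1e3).astype(np.float32)))
    if n=='scene':
        B=P[(P[...,0]<.53)&(P[...,0]>.39)&(P[...,1]<-.1)&(P[...,1]>-.3)&(P[...,2]>.2)&(P[...,2]<.28)]; 
        for y in np.arange(-.27,-.13,.01):
            k=B[abs(B[:,1]-y)<.005]; print(round(y,2),len(k),np.median(k,0).round(3)[[0,2]] if len(k) else '')
E
```

```text
{'clock': np.float64(8.125), 'position': array([ 0.453, -0.203,  0.251]), 'force': array([ 0.403,  0.698, -5.88 ]), 'width': np.float64(0.157)}
scene 1032 [[0.41, -0.263, 0.171], [0.453, -0.197, 0.185], [0.503, -0.135, 0.197]] ((456.8502502441406, -201.69912719726562), (144.382568359375, 95.78621673583984), 88.99061584472656)
-0.27 8 [0.453 0.203]
-0.26 2 [0.454 0.203]
-0.25 0 
-0.24 0 
-0.23 0 
-0.22 3 [0.456 0.279]
-0.21 22 [0.453 0.277]
-0.2 46 [0.456 0.272]
-0.19 132 [0.447 0.272]
-0.18 21 [0.452 0.274]
-0.17 12 [0.453 0.274]
-0.16 10 [0.453 0.274]
-0.15 15 [0.454 0.273]
-0.14 69 [0.456 0.252]
-0.13 33 [0.456 0.224]
top 250 [[0.411, -0.26, 0.171], [0.488, -0.162, 0.191], [0.505, -0.137, 0.197]] ((456.88763427734375, -197.81210327148438), (129.26979064941406, 95.66075897216797), 88.45891571044922)
```

View pics/s2.png

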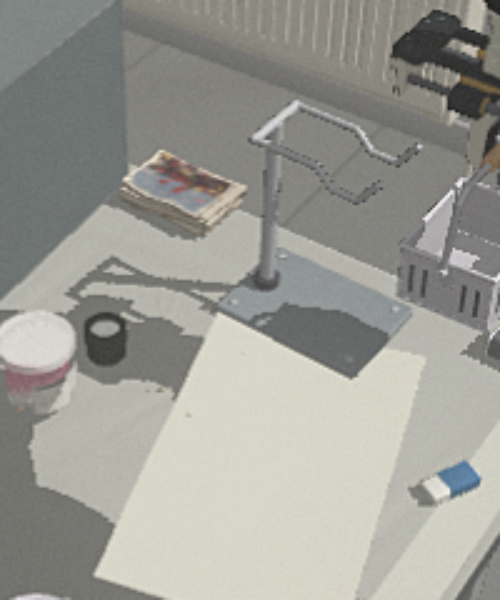

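The basket hangs level from the bail, right of the stand at crop (460,260). Lower 2 cm so the prongs have about 20 mm clear on each side, then enter.

>>> jog_arm(rows=[[[0,0,-1],[0,0,0],0.05],[[0,0,-2],[0,0,0],0.05],[[1.5,0,-2],[0,0,0],0.05],[[3.5,0,-2],[0,0,0],0.05],[[5.5,0,-2],[0,0,0],0.05],[[7.5,0,-2],[0,0,0],0.05],[[7.5,0,-2],[0,0,0],0.05]])

```text
clock: 9.15
position: [0.5296, -0.2035, 0.2304]
ee_rot: [2.26, 2.182, 0.002]
force: [1.1, 0.4, -5.3]
width: 0.156
gripper_force: 24.9
```

>>> jog_arm(rows=[[[1.5,0,0],[0,0,0],0.05],[[3,0,0],[0,0,0],0.05],[[4,0,0],[0,0,0],0.05],[[4.3,0,0],[0,0,0],0.05],[[4.3,0,0],[0,0,0],0.05],[[4.3,0,0],[0,0,0],0.05]])

```text
clock: 9.9
position: [0.57, -0.2042, 0.2307]
ee_rot: [-2.261, -2.181, 0.001]
force: [-1.0, -0.3, -5.3]
width: 0.154
gripper_force: 24.9
```

```bash
python3 look.py s3
```

```text
{'clock': np.float64(9.9), 'position': array([ 0.57 , -0.204,  0.231]), 'force': array([-0.998, -0.337, -5.318]), 'width': np.float64(0.154)}
```

View pics/s3.png

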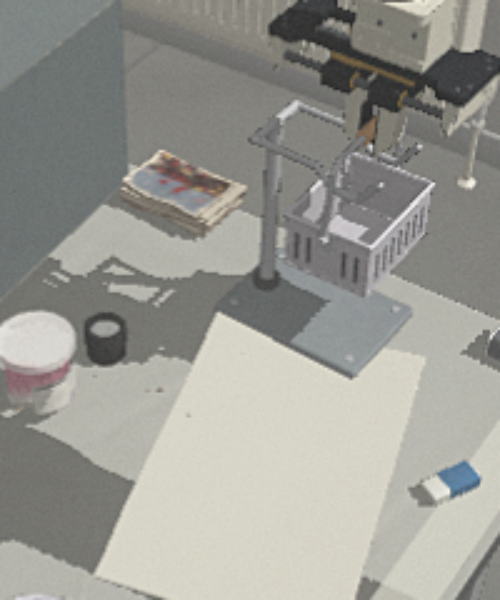

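The basket is under the prongs, its bar at crop (365,140), behind the upturned tips and above the trough. Lower.

>>> jog_arm(rows=[[[0.1,0,-1.5],[0,0,0],0.05],[[0.1,0,-3],[0,0,0],0.05],[[0.1,0,-3.8],[0,0,0],0.05],[[0.1,0,-4.2],[0,0,0],0.05],[[0.1,0,-4.4],[0,0,0],0.05],[[0.1,0,-4.4],[0,0,0],0.05],[[0.1,0,-4.4],[0,0,0],0.05]])

```text
clock: 10.82
position: [0.5717, -0.2041, 0.1871]
ee_rot: [2.261, 2.181, 0.001]
force: [0.3, -0.1, -5.1]
width: 0.153
gripper_force: 24.9
```

>>> jog_arm(rows=[[[0,0,-0.1],[0,0,0],0.05],[[0,0,-0.2],[0,0,0],0.05],[[0,0,-0.2],[0,0,0],0.05]])

```text
clock: 11.2
position: [0.5716, -0.2041, 0.1851]
ee_rot: [2.261, 2.181, 0.0]
force: [-0.5, -0.5, -2.9]
width: 0.15
gripper_force: 24.9
```

Contact is starting (load going off).

>>> jog_arm(rows=[[[0,0,-0.1],[0,0,0],0.05],[[0,0,-0.1],[0,0,0],0.05],[[0,0,-0.1],[0,0,0],0.05]])

```text
clock: 11.58
position: [0.5716, -0.2041, 0.1847]
ee_rot: [2.26, 2.18, 0.0]
force: [-2.6, 0.3, 5.9]
width: 0.151
gripper_force: 24.9
```

>>> jog_arm(rows=[[[0,0,0.05],[0,0,0],0.2],[[0,0,0.05],[0,0,0],0.3],[[0,0,0.05],[0,0,0],0.4],[[0,0,0.05],[0,0,0],0.4],[[0,0,1.5],[0,0,0],0.4],[[0,0,4],[0,0,0],0.4],[[0,0,8],[0,0,0],0.4],[[0,0,13],[0,0,0],0.4]])

```text
clock: 12.58
position: [0.5709, -0.2039, 0.3154]
ee_rot: [-2.26, -2.181, 0.0]
force: [1.3, -0.3, 0.3]
width: 0.4
gripper_force: 0.0
```

>>> jog_arm(rows=[[[-3,0,2],[0,0,0],0.4],[[-8,0,3],[0,0,0],0.4],[[-12,0,3],[0,0,0],0.4],[[-15,0,3],[0,0,0],0.4],[[-15,0,3],[0,0,0],0.4],[[-15,0,3],[0,0,0],0.4],[[-15,0,3],[0,0,0],0.4],[[-15,0,3],[0,0,0],0.4]])

```text
clock: 13.58
position: [0.422, -0.2038, 0.3436]
ee_rot: [-2.26, -2.182, -0.0]
force: [-0.2, -0.4, -0.3]
width: 0.401
gripper_force: 0.0
```

```bash
python3 look.py s4
```

```text
{'clock': np.float64(13.575), 'position': array([ 0.422, -0.204,  0.344]), 'force': array([-0.19 , -0.393, -0.286]), 'width': np.float64(0.401)}
```

View pics/s4.png

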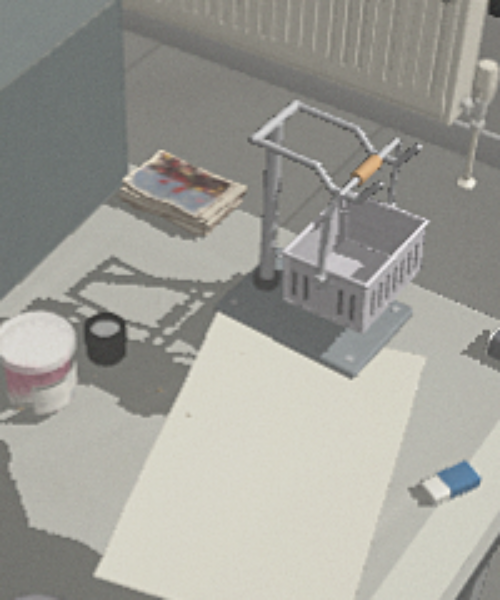

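The crossbar rests in the troughs of both prongs, with its sleeve at crop (368,168), and the basket hangs level and free. Handing in.

```bash
python3 -c "
from cell import arm
print(arm.sign_off())"
```

```text
the job is handed in; nothing more can be done
None
```

The basket hangs by its upright bail on both prongs of the stand; I swung the bail up while the basket was still on the table, kept the pail out of the whole path, and handed the job in after about 14 s of robot time.

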